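# Snap the bezel onto the display head and keep it pressed

## Task

Lift the loose blue bezel frame off the snap block it lies on, set it face up over the screen of the display head with its long side running from one orange catch to the other (either way round), and press it straight down until both catches snap over its ends. Do not stop or let go at the snap: keep pressing the bezel level and firmly down on the sprung rubber seat until the seat is nearly bottomed, and finish while you are still gripping and pressing it there. Press with measured force rather than ramming it (well under 60 N), and leave the green polishing block, the tape measure and the glue bottle where they are.

Things in the scene. Friction and masses are not known exactly. Their poses are not given: they have to be found in the camera images.
- bezel: loose flat blue bezel frame, 60 mm (x) by 74 mm (y) by 8 mm, about 30 g, with a 26 x 34 mm window. Origin: centre of its underside; z is up out of its face. It starts face up on the snap block, 40 mm above the bench, its long sides overhanging by 6 mm: grip it there, across its 60 mm width at the middle of the long sides; the tips may reach 20 mm below it
- display_head: fixed display head: aluminium base 76 (x) x 136 (y) x 8 mm, white pedestal 44 x 74 mm, 34 mm high, a sprung black rubber seat over it, and a black screen boss 20 (x) x 28 (y) mm, top 48 mm up, through the seat's middle. Origin: centre of the underside, on the bench; z up, y from catch_b to catch_a. Orange catches at its y ends, about 70 mm high. Fingertips have room beyond x = +-22 mm
- home (a point): point of the display head, 41 mm above the bench on its middle axis: where the bezel's origin lies when the bezel is pressed down as far as the seat goes; same axes as the head
- seat (a joint): depression of the sprung black rubber seat: 0 free (its 44 x 66 mm top is 46 mm above the bench) to 0.005 bottomed (41 mm). The spring pushes back with 2 N at 0 and 2 N more per mm. A bezel that is snapped in but not pressed leaves it at about 0.001
- catch_a (a joint): orange spring catch at the head's +y end, 18 mm wide: 0 closed, grows outward to 0.008. Nose tip 33 mm from the head's middle, 55 mm above the bench; from it a lead-in slope rises to 41 mm out, 69 mm up. Bezel meets the slopes with its underside 62 mm up, push grows to some 10 to 15 N, drops suddenly at 55 mm; at 47 mm the catches (by then 4 mm open) snap shut over it, drawing it down
- catch_b (a joint): the same catch at the -y end of the head: 0 closed, grows as it is pushed outward
- stand: loose clear-blue and white snap block, 71 x 48 x 40 mm, origin at the centre of its underside, on whose top the bezel lies at the start; it may be shifted a little
- polish_block: green polishing block, 42 x 44 x 86 mm tall, origin at the centre of its underside; a bystander, to be left alone
- tape_measure: black and orange tape measure standing on edge, 35 x 88 x 70 mm tall, origin at the centre of its underside; a bystander, to be left alone
- glue_bottle: small white glue bottle, 21 mm across, 60 mm tall, standing, origin at the centre of its underside; a bystander, to be left alone
There are look-alikes about, which are no part of the job. Of the things like the bezel, leave any that is pink; of the rest the larger one is meant.

How it is judged:
On the way, in this order (a step that is already met when the one before it is completed fails the run):
1. the bezel is lifted clear of the snap block (height (world z) of bezel above 0.065 m), for 0.1 s.
2. the bezel is on the seat below the tips of both catches, and both catches have sprung back over it (horizontal distance between bezel and home below 0.007 m and z of bezel in the frame of home below 0.0055 m and value of joint each of catch_a, catch_b below 0.002 m), for 0.1 s.
At the end, for the whole second after the job is handed in: For the last second the bezel is still, level to 5 deg, within 7 mm and 8 deg of its place and under 3 mm above its lowest position; both catches closed (under 2 mm); seat held down over 2.5 mm (about 7 N); fingers still on the bezel; bystanders within 30 mm of their starts (horizontal distance between bezel and home below 0.007 m and z of bezel in the frame of home below 0.003 m and angle between bezel's own z axis and vertical below 0.09 rad and angle between the y axis of bezel and the y axis of display_head, either way round below 0.15 rad and value of joint each of catch_a, catch_b below 0.002 m and value of joint seat above 0.0025 m and contact force between the fingers and bezel above 4 N and linear speed of bezel below 0.02 m/s and distance of each of polish_block, tape_measure, glue_bottle from where it was at the start of the episode below 0.03 m); the arm keeps its last pose, push and grip.
It fails at once if the bezel is rammed onto the seat with more than 60 N (contact force between bezel and seat above 60 N).
It fails at once if the polishing block, the tape measure or the glue bottle is shifted by more than 30 mm (distance of any of polish_block, tape_measure, glue_bottle from where it was at the start of the episode above 0.03 m).
It also fails if it takes over 48 s, if anything falls off the work surface, if the arm or the gripper's body presses on something with over 40 N, if the wrist force passes 120 N, or if a joint passes its speed limit or range.

## Robot

A 7-joint arm with a two-finger parallel gripper is mounted at the origin on a cart in front of the work surface, level with it; the furniture and walls round the work are solid. World frame = base frame: x ahead of the robot, y to its left, z up, the work surface at z = 0. Lengths are in m, angles in rad, forces in N, time in s.
With the tool pointing down it reaches from about 0.4 to 0.85 m from the base axis. Payload 4.5 kg.
Tool frame: the origin (TCP) lies where the fingers leave the gripper's body, on its centre line; the fingertips stand 64 mm ahead of it and the grasp point (between the pads) lies 45 mm ahead of it; z points along the fingers, y is the line along which they close (so a half turn about z gives the same grasp; the last joint's range is limited). The gripper opens to 88 mm and grips with 3 to 60 N. Pads are 18 mm wide; open, the fingers measure 123 mm over their backs; the gripper's body (75 mm by 187 mm) begins 45 mm behind the grasp point.
Start: joints at [1.259, 0.689, -0.195, 1.565, 0.157, 0.902, -0.215], TCP at [0.212, -0.588, 0.303] pointing down, gripper open.
Joint ranges: [-3.01, 3.01], [-0.46, 2.08], [-1.47, 1.51], [0.13, 2.56], [-1, 4.14], [0.04, 2.09], [-2.66, 2.66]. Speed limits (rad/s): [2.57, 2.57, 3.14, 3.14, 3.14, 3.14, 3.14].

## Interface

Orientations are given as a unit quaternion [x, y, z, w].
In Python, from plant import r gives the robot as it stands.
- The arm moves only by the tool play_rows, never from a script. Its arguments are lists of equal length, an entry for each row: "translation": the shift along the tool's x, y, z in m, a list of three; "delta_rot": the turn, a rotation vector about the tool's x, y, z in degrees, a list of three; "grip": the opening, from -1 (shut) to 1 (fully open). In form: {"translation": [[x, y, z], ...], "delta_rot": [[rx, ry, rz], ...], "grip": [grip, ...]}. A call has 1 to 20 rows; each row shifts and turns the commanded pose from where the row before left it, along the tool's axes as they then stand; what a row does not reach is not made up. A row lasts 1/8 s, in which the tool goes at most 62.5 mm and 10.7 degrees, less where a joint would pass 70% of its speed; a pose out of reach is approached as far as the arm can. A call with a gripper value outside its range is refused whole. The fingers move at their own pace and stop on an object; "squeeze" is the grip in N (left out, the last holds). Time passes only in rows, so rows that do not move let the fingers close. It gives the time, the measured TCP pose, the force, the opening and the grip force at its end, in the units of the state.
- r.get_state(): the state, without advancing time (a new reading comes with each control period).
- r.snapshot(name): name is "scene" or "top" or "wrist"; returns the picture (480x640x3 uint8, blue, green, red); there is no depth.
- r.get_calibration(name): a dict with "intrinsics" (3x3 intrinsics, pixels), "k1" (the pictures are not rectified: a ray, as slopes to the right and down, at radius r is drawn at 1 + k1 r^2 times it, then the intrinsics apply), "eye" and "rotation" of the camera in the world. Camera axes: x right, y up, looking along -z (the intrinsics and any distortion apply to the point x, -y, -z); pixel columns grow to the right and rows downward; lengths in m; the calibration is good to about 2 mm. A picture is of the moment at which its call begins: read the wrist's pose just before it. get_calibration takes no time and is no camera call; for the wrist camera it gives the pose at the moment of the call.
- r.finish_job(): hands the job in; it is judged then, once.
Trained networks look in the newest picture that a camera, given by its name, has taken for a name from the list of things; names that differ only in an ending like _2 or _b are one class to them, and where a whole thing is asked for, a point or a joint stands for the part that bears it (a point fixed in the world has none). Each returns a list of dicts, best first, with "confidence" (0 to 1); they miss things now and then, are a little off and sometimes report something else, mostly with a low value. They report only what shows in the picture. A call takes as long as a camera call. They do not tell look-alikes from the thing itself.
- r.look_for(camera, target): "point" ([x, y, z] in m, in world coordinates, good to about 4 mm: the middle of the surface that is visible of it).
- r.silhouettes(camera, target): "pixels" (480x640 bool, what is visible of it).
The state is a dict: "clock": time; "q": joint angles; "qd": joint speeds; "joint_torque": joint torques, N m; "tool_pos": TCP position; "eef_rot": TCP orientation; "contact_force": force on the tool from outside, world axes, zero at the start; "moment": the same for the moment, N m; "opening": opening from 0.0 (shut) to 1.0 (fully open); "finger_force": force on a finger pad.
Only numpy, scipy, OpenCV 4.12 (cv2) and the standard library are available. Lean on these libraries where they do the work, as an engineer would, in place of code of your own. Each camera call takes 0.05 s, during which the arm holds its last target. There are 200 camera calls.

## Working session

There is one attempt and no reset: what is moved stays moved. The work goes in short steps, Python scripts to look and compute and a tool call to move; the robot and the scene stay as the last step left them, time stands still between calls to the robot, and variables do not carry over. Pictures are saved under pics/ and viewed, at most 10 in all, crops included, and the job is handed in when it is done.

Besides the shell and the picture viewer there is one more tool, called after "Request:" as name(argument=value, ...) on one line, values as JSON. play_rows: Moves the arm, as the interface text tells. Its arguments: {"type":"object","properties":{"translation":{"type":"array","items":{"type":"array","items":{"type":"number"}}},"delta_rot":{"type":"array","items":{"type":"array","items":{"type":"number"}}},"grip":{"type":"array","items":{"type":"number"}},"squeeze":{"type":"number"}},"required":["translation","delta_rot","grip"]}

```bash
mkdir -p pics; ls; python3 - <<'E'
from plant import r
import cv2,numpy as np
s=r.get_state();print(s)
for c in("scene","top"):
    im=r.snapshot(c);cv2.imwrite(f"pics/{c}0.png",im)
    k=r.get_calibration(c);print(c,k)
    for t in("bezel","display_head","stand","catch_a","polish_block","tape_measure","glue_bottle"):
        print(t,[(np.round(d["point"],3).tolist(),round(d["confidence"],2)) for d in r.look_for(c,t)])
E
```

```text
pics
{'clock': 0.0, 'q': array([ 1.25881914,  0.68996124, -0.19452647,  1.5663456 ,  0.15732528,
        0.90252141, -0.2150863 ]), 'qd': array([ 1.26846534e-03,  9.12970033e-04,  5.76527051e-04,  1.32527365e-03,
        6.67236566e-05, -1.67426183e-04,  1.66741515e-04]), 'joint_torque': array([-9.27021574e-04, -5.27566516e+01, -1.26711555e+00, -1.53425395e+01,
       -5.25611266e-02,  6.66564389e-03,  1.89921689e-04]), 'tool_pos': array([ 0.21161415, -0.58753098,  0.30192404]), 'eef_rot': array([ 9.85080905e-01,  1.72089405e-01, -2.32200498e-04, -8.90290300e-04]), 'contact_force': array([ 0.75688477, -0.04260326,  0.26626892]), 'moment': array([0.03489005, 0.02180468, 0.0461944 ]), 'finger_force': 0.0, 'opening': 0.9997502897449071}
scene {'intrinsics': array([[508.21189409,   0.        , 324.54323299],
       [  0.        , 508.21189409, 235.44987738],
       [  0.        ,   0.        ,   1.        ]]), 'k1': -0.08792577147388937, 'eye': array([0.03042853, 0.46866279, 0.80210002]), 'rotation': array([-0.15629463,  0.33705216,  0.85323259, -0.36600817])}
bezel [([0.606, 0.183, 0.00
[... 290 characters left out ...]
e_bottle [([0.489, -0.351, 0.031], 0.44)]
top {'intrinsics': array([[479.30578243,   0.        , 321.47466231],
       [  0.        , 479.30578243, 236.7534493 ],
       [  0.        ,   0.        ,   1.        ]]), 'k1': -0.1305921992779651, 'eye': array([ 0.41834948, -0.02409722,  1.11631556]), 'rotation': array([-0.0415064 ,  0.0367593 ,  0.71544602, -0.69646462])}
bezel [([0.478, 0.154, 0.043], 0.73), ([0.609, 0.18, 0.007], 0.64)]
display_head [([0.519, -0.094, 0.007], 0.86)]
stand []
catch_a [([0.512, -0.053, 0.066], 0.5), ([0.523, -0.134, 0.07], 0.46)]
polish_block [([0.506, 0.343, 0.081], 0.75), ([0.512, -0.05, 0.065], 0.21)]
tape_measure [([0.479, 0.155, 0.045], 0.36)]
glue_bottle []
```

View pics/scene0.png

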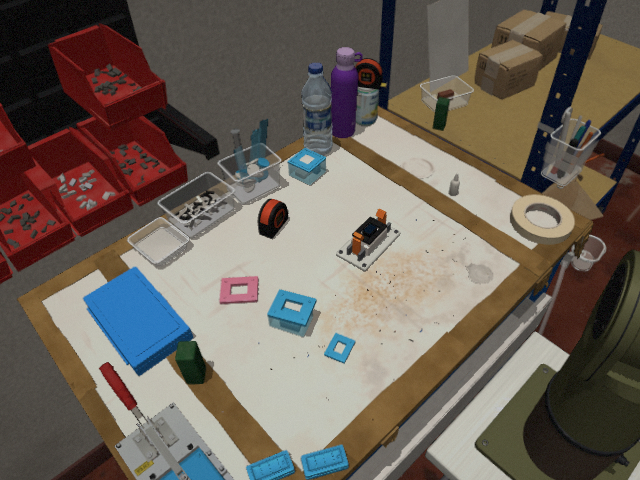

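View pics/top0.png

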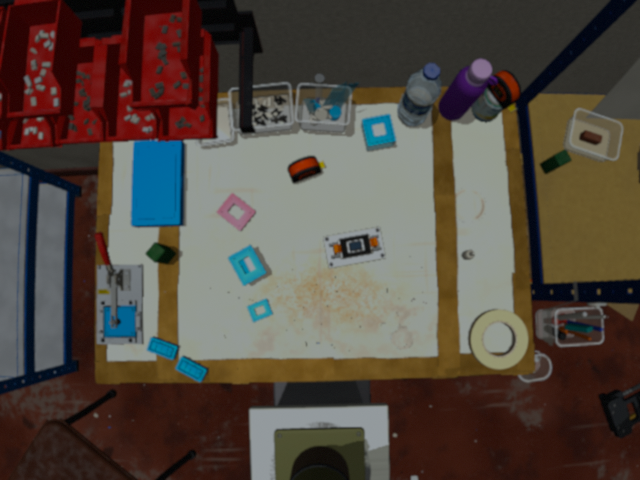

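The blue frame at top-image (247,265) lies on a block. There is a small one at (260,310), a pink one at (237,210), and another blue frame-like thing at (379,132). I'll zoom in on these to compare sizes.

```bash
cat > h.py <<'E'
import numpy as np,cv2
from scipy.spatial.transform import Rotation as R
from plant import r
def pix2world(cal,uv,z):
    K=np.array(cal["intrinsics"]);uv=np.atleast_2d(np.asarray(uv,float))
    d=(uv-K[:2,2])/[K[0,0],K[1,1]]
    p=d.copy()
    for _ in range(20): p=d/(1+cal["k1"]*(p**2).sum(1,keepdims=True))
    ray=R.from_quat(cal["rotation"]).apply(np.c_[p[:,0],-p[:,1],-np.ones(len(p))])
    e=np.array(cal["eye"]);return e+ray*((z-e[2])/ray[:,2])[:,None]
def world2pix(cal,P):
    c=R.from_quat(cal["rotation"]).inv().apply(np.atleast_2d(P)-cal["eye"])
    p=np.c_[c[:,0]/-c[:,2],-c[:,1]/-c[:,2]]
    p=p*(1+cal["k1"]*(p**2).sum(1,keepdims=True));K=cal["intrinsics"]
    return p*[K[0,0],K[1,1]]+K[:2,2]
E
python3 - <<'E'
from h import *
s=cv2.imread("pics/scene0.png");t=cv2.imread("pics/top0.png")
c=lambda im,u,v,w:cv2.resize(im[v-w:v+w,u-w:u+w],(290,290),interpolation=cv2.INTER_CUBIC)
row1=np.hstack([c(s,307,165,32),c(s,292,310,32)]);row2=np.hstack([c(t,379,132,32),c(t,247,265,32)])
cv2.imwrite("pics/crop1.png",np.vstack([row1,row2]))
T=r.get_calibration("top")
print(pix2world(T,[[379,132],[247,265],[260,310],[355,246],[467,255],[306,168]],.045).round(3))
hsv=cv2.cvtColor(t,cv2.COLOR_BGR2HSV);m=cv2.inRange(hsv,(85,100,80),(105,255,255))
n,l,st,ce=cv2.connectedComponentsWithStats(m)
for i in range(1,n):
    if st[i,4]>150:
        cs,_=cv2.findContours((l==i).astype(np.uint8),0,2);print(st[i],ce[i].round(1),cv2.minAreaRect(cs[0]))
E
```

```text
[[ 0.779 -0.158  0.045]
 [ 0.478  0.15   0.045]
 [ 0.377  0.123  0.045]
 [ 0.515 -0.093  0.045]
 [ 0.487 -0.346  0.045]
 [ 0.697  0.013  0.045]]
[362 114  34  33 700] [378.2 130.4] ((378.2500305175781, 130.25), (28.829069137573242, 29.80965232849121), 78.69007110595703)
[ 131  140   51   87 4172] [156.3 183.2] ((156.40478515625, 183.42791748046875), (49.36984634399414, 86.18898010253906), 1.5911403894424438)
[229 245  37  40 775] [246.7 265. ] ((246.95285034179688, 264.9151306152344), (32.82946014404297, 26.613229751586914), 60.945396423339844)
[248 299  24  23 275] [259.4 309.9] ((259.46551513671875, 309.913818359375), (16.89827537536621, 20.98357391357422), 68.19859313964844)
[103 305  34  33 865] [120.3 321.9] ((119.10956573486328, 321.0675048828125), (31.836843490600586, 32.90758514404297), 87.95458984375)
[147 337  31  23 432] [162.2 347.9] ((162.0689697265625, 347.8276062011719), (28.96847152709961, 15.227017402648926), 21.801406860351562)
[176 357  31  25 447] [190.9 368.7] ((190.90365600585938, 368.67889404296875), (29.326461791992188, 15.374380111694336), 28.300758361816406)
```

View pics/crop1.png

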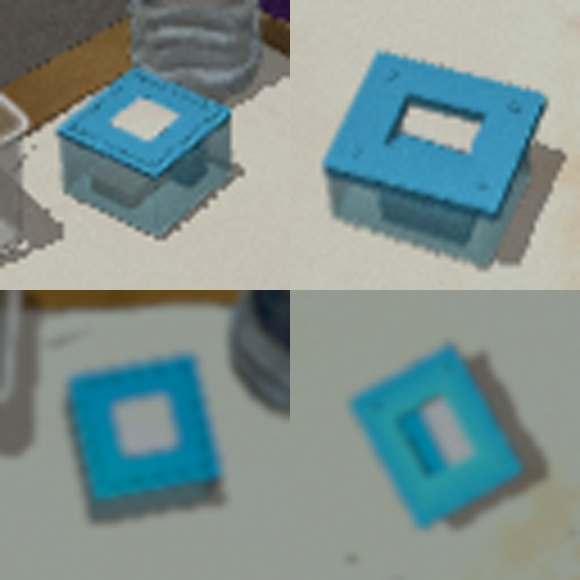

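```bash
cat >> h.py <<'E'
def plan(goal_xy,z,yaw_x):
    "tool-frame translation and z turn (deg) to put the TCP at goal with tool x at world yaw (deg)"
    s=r.get_state();q=R.from_quat(s["eef_rot"]);p=np.array(s["tool_pos"])
    d=q.inv().apply(np.r_[goal_xy,z]-p)
    g=R.from_euler('z',yaw_x,degrees=True)*R.from_euler('x',180,degrees=True)
    print("tool d",d.round(4),"rotvec",(q.inv()*g).as_rotvec(degrees=True).round(2),"t",s["clock"],"p",p.round(4),"xyaw",np.degrees(np.arctan2(*q.as_matrix()[1::-1,0])).round(2))
E
python3 - <<'E'
from h import *
s=r.get_state();k=r.get_calibration("wrist");q=R.from_quat(s["eef_rot"])
print(q.inv().apply(k["eye"]-s["tool_pos"]).round(4),(q.inv()*R.from_quat(k["rotation"])).as_matrix().round(3),k["intrinsics"])
plan([.44,-.09],.3,29);plan([.44,.12],.3,29)
E
```

```text
[ 0.0725  0.0008 -0.0817] [[ 0.     0.96   0.281]
 [ 1.    -0.     0.   ]
 [ 0.     0.281 -0.96 ]] [[359.70286773   0.         323.02736391]
 [  0.         359.70286773 239.66897447]
 [  0.           0.           1.        ]]
tool d [ 0.3834 -0.3912  0.0027] rotvec [ 0.   -0.   -9.19] t 0.8 p [ 0.2119 -0.588   0.3027] xyaw 19.81
tool d [ 0.4546 -0.5888  0.0027] rotvec [ 0.   -0.   -9.19] t 0.8 p [ 0.2119 -0.588   0.3027] xyaw 19.81
```

Request:
play_rows(translation=[[0.04,-0.032,0],[0.04,-0.032,0],[0.04,-0.032,0],[0.04,-0.032,0],[0.04,-0.032,0],[0.04,-0.032,0],[0.04,-0.032,0],[0.04,-0.032,0],[0.04,-0.032,0],[0.04,-0.032,0],[0.04,-0.032,0],[0.015,-0.012,0],[0,0,0],[0,0,0]], delta_rot=[[0,0,0],[0,0,0],[0,0,0],[0,0,0],[0,0,0],[0,0,0],[0,0,0],[0,0,0],[0,0,0],[0,0,0],[0,0,0],[0,0,0],[0,0,0],[0,0,0]], grip=[1,1,1,1,1,1,1,1,1,1,1,1,1,1])

```text
clock: 2.55
tool_pos: [0.5155, -0.0936, 0.3026]
eef_rot: [0.985, 0.171, -0.001, 0.001]
contact_force: [0.8, 0.2, -0.8]
opening: 1.001
finger_force: 0.0
```

```bash
python3 - <<'E'
from h import *
k=r.get_calibration("wrist");im=r.snapshot("wrist");cv2.imwrite("pics/w1.png",im)
np.save("cal_w1.npy",k,allow_pickle=True)
plan([.51,-.09],.3,19.8);plan([.478,.152],.26,29);print(r.get_state()["q"].round(3))
E
```

```text
tool d [-0.0039 -0.0053  0.0027] rotvec [ 0.06  0.09 -0.19] t 2.6 p [ 0.5155 -0.0937  0.3027] xyaw 19.61
tool d [ 0.0472 -0.2441  0.0423] rotvec [ 0.05  0.09 -9.39] t 2.6 p [ 0.5155 -0.0937  0.3027] xyaw 19.61
[ 0.175  0.556 -0.132  1.87   0.108  0.723 -1.248]
```

View pics/w1.png

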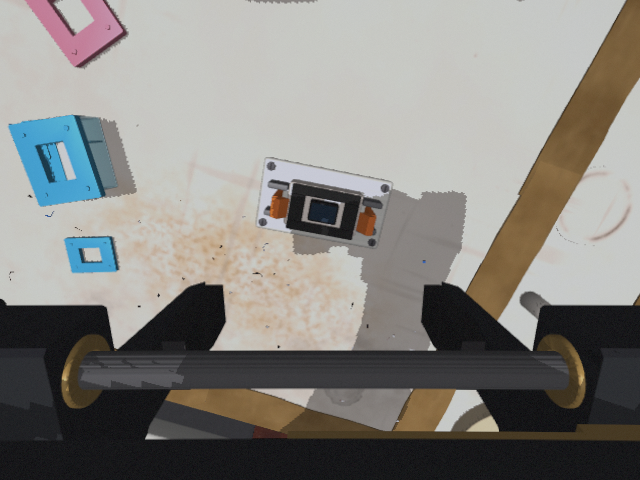

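The head is at about (322,210), with its catches at (280,206) and (368,220). The bezel on its block is at (60,160). I'll measure the seat's black rectangle and the bezel's top outline.

```bash
cat >> h.py <<'E'
def rectfit(cal,mask,z,name):
    cs,_=cv2.findContours(mask.astype(np.uint8),cv2.RETR_EXTERNAL,cv2.CHAIN_APPROX_NONE)
    c=max(cs,key=cv2.contourArea)[:,0].astype(float)
    w=pix2world(cal,c,z)[:,:2]*1000
    (x,y),(a,b),ang=cv2.minAreaRect(w.astype(np.float32))
    if a<b: ang+=90
    print(name,"c",round(x,1),round(y,1),"size",round(a,1),round(b,1),"long yaw",round(ang,1),"mean",w.mean(0).round(1))
    return w
E
python3 - <<'E'
from h import *
k=np.load("cal_w1.npy",allow_pickle=True).item();im=cv2.imread("pics/w1.png")
roi=np.zeros(im.shape[:2],bool);roi[160:255,250:400]=1
g=im.max(2)
for th in(50,65,80):
    m=(g<th)&roi; n,l,st,_=cv2.connectedComponentsWithStats(cv2.morphologyEx(m.astype(np.uint8),cv2.MORPH_OPEN,np.ones((5,5))))
    i=1+st[1:,4].argmax();print(st[i]);rectfit(k,l==i,.046,"seat")
hsv=cv2.cvtColor(im,cv2.COLOR_BGR2HSV)
o=cv2.inRange(hsv,(3,130,90),(20,255,255))*roi.astype(np.uint8)
n,l,st,ce=cv2.connectedComponentsWithStats(o);print([(st[i].tolist(),ce[i].round(1)) for i in range(1,n) if st[i,4]>30])
b=cv2.inRange(hsv,(90,120,140),(110,255,255));b[:, 130:]=0;b[225:]=0
n,l,st,ce=cv2.connectedComponentsWithStats(b);i=1+st[1:,4].argmax();rectfit(k,l==i,.048,"bezel")
print(hsv[130,25],hsv[150,95])
h=k;u=pix2world(k,[[265,157],[392,184],[373,248],[258,224]],.008)*1000;print(u.round(1),u.mean(0).round(1))
E
```

```text
[ 287  184   73   55 1907]
seat c 516.3 -93.9 size 43.6 64.6 long yaw 98.6 mean [516.6 -93.8]
[ 287  184   73   55 1970]
seat c 516.4 -93.9 size 44.0 64.8 long yaw 98.6 mean [516.7 -93.8]
[ 287  184   73   55 2022]
seat c 516.6 -94.0 size 44.3 65.1 long yaw 98.6 mean [516.8 -93.6]
[([270, 190, 19, 29, 367], array([278.4, 205.9])), ([357, 207, 19, 29, 359], array([366.1, 222.7]))]
bezel c 479.0 150.1 size 74.3 59.5 long yaw 28.2 mean [479.8 150.2]
[100 166 209] [ 96  58 132]
[[ 542.7  -22.1    8. ]
 [ 560.9 -154.7    8. ]
 [ 489.3 -162.3    8. ]
 [ 472.8  -35.6    8. ]] [516.4 -93.7   8. ]
```

Request:
play_rows(translation=[[0.008,-0.04,0],[0.008,-0.04,0.007],[0.008,-0.04,0.007],[0.008,-0.04,0.007],[0.008,-0.041,0.007],[0.0075,-0.041,0.014],[0,0,0],[0,0,0],[0,0,0]], delta_rot=[[0,0,0],[0,0,0],[0,0,0],[0,0,0],[0,0,0],[0,0,0],[0,0,-8.6],[0,0,0],[0,0,0]], grip=[1,1,1,1,1,1,1,1,1])

```text
clock: 3.72
tool_pos: [0.4796, 0.1507, 0.2609]
eef_rot: [0.97, 0.243, 0.0, 0.0]
contact_force: [0.4, -1.0, 0.7]
opening: 1.001
finger_force: 0.0
```

```bash
python3 - <<'E'
from h import *
k=r.get_calibration("wrist");im=r.snapshot("wrist");cv2.imwrite("pics/w2.png",im)
hsv=cv2.cvtColor(im,cv2.COLOR_BGR2HSV);b=cv2.inRange(hsv,(90,120,140),(110,255,255))
n,l,st,ce=cv2.connectedComponentsWithStats(b);i=1+st[1:,4].argmax();print(st[i]);rectfit(k,l==i,.048,"bezel")
plan([.479,.15],.089,28.2);print(r.get_state()["q"].round(3))
E
```

```text
[ 286  181   72   38 2233]
bezel c 497.5 160.5 size 30.8 59.2 long yaw 118.1 mean [498.7 160. ]
tool d [-0.0009  0.0003  0.1719] rotvec [ 0.05 -0.   -0.06] t 3.775 p [0.4796 0.1508 0.2609] xyaw 28.14
[-0.315  0.595 -0.129  1.976  0.134  0.579 -1.614]
```

View pics/w2.png

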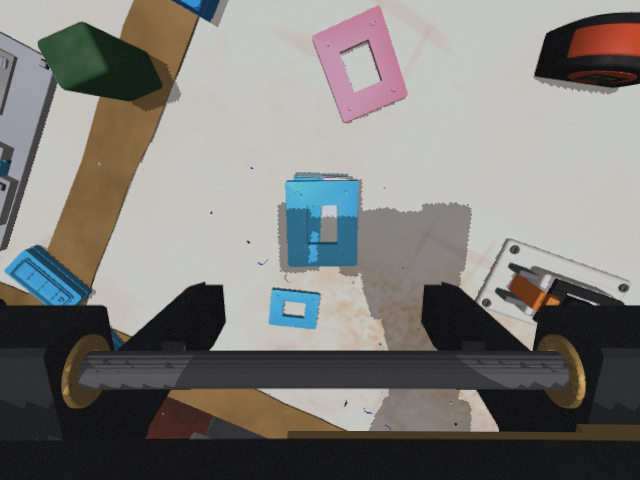

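Part of the bezel is in the gripper's shadow. Its outline runs from (286,181) to (358,267). I'll refit it with a lower brightness threshold.

```bash
python3 - <<'E'
from h import *
k=r.get_calibration("wrist");im=cv2.imread("pics/w2.png")
print(pix2world(k,[[286,181],[359,181],[357,267],[288,267]],.048).mean(0))
hsv=cv2.cvtColor(im,cv2.COLOR_BGR2HSV);b=cv2.inRange(hsv,(90,120,80),(110,255,255))
n,l,st,ce=cv2.connectedComponentsWithStats(b[:275]);i=l[240,297];print(st[i])
m=cv2.morphologyEx((l==i).astype(np.uint8),cv2.MORPH_OPEN,np.ones((5,5)));rectfit(k,m,.048,"bezel")
E
```

```text
[0.47856264 0.14976733 0.048     ]
[ 286  177   72   89 5385]
bezel c 480.5 151.6 size 76.1 59.2 long yaw 28.2 mean [480.3 151.5]
```

Request:
play_rows(translation=[[-0.001,0,0.04],[0,0,0.04],[0,0,0.04],[0,0,0.03],[0,0,0.015],[0,0,0.007],[0,0,0],[0,0,0],[0,0,0],[0,0,0],[0,0,0],[0,0,0],[0,0,0],[0,0,0]], delta_rot=[[0,0,0],[0,0,0],[0,0,0],[0,0,0],[0,0,0],[0,0,0],[0,0,0],[0,0,0],[0,0,0],[0,0,0],[0,0,0],[0,0,0],[0,0,0],[0,0,0]], grip=[1,1,1,1,1,1,1,0.3,0.3,0.3,0.3,0.3,0.3,0.3], squeeze=45)

```text
clock: 5.52
tool_pos: [0.4786, 0.152, 0.0891]
eef_rot: [0.969, 0.245, 0.0, 0.0]
contact_force: [-1.2, -0.1, 5.5]
opening: 0.67
finger_force: 45.0
```

Request:
play_rows(translation=[[0,0,-0.005],[0,0,-0.015],[0,0,-0.03],[0,0,-0.04],[0,0,-0.04],[0,0,-0.04],[0,0,0],[0,0,0],[0,0,0]], delta_rot=[[0,0,0],[0,0,0],[0,0,0],[0,0,0],[0,0,0],[0,0,0],[0,0,0],[0,0,0],[0,0,0]], grip=[0,0,0,0,0,0,0,0,0], squeeze=45)

```text
clock: 6.65
tool_pos: [0.4776, 0.1516, 0.2577]
eef_rot: [0.969, 0.245, -0.001, 0.0]
contact_force: [0.6, -0.8, 0.2]
opening: 0.667
finger_force: 45.0
```

```bash
python3 - <<'E'
from h import *
k=r.get_calibration("wrist");im=r.snapshot("wrist");cv2.imwrite("pics/w3.png",im)
s=r.get_state();print(s["q"].round(3),s["contact_force"])
plan([.5164,-.0939],.26,98.6)
E
```

```text
[-0.312  0.599 -0.138  1.981  0.144  0.573 -1.623] [-0.05352624  0.17215785 -0.5625825 ]
tool d [-0.0829  0.2344 -0.0022] rotvec [ -0.1    0.12 -70.18] t 6.7 p [0.4777 0.1517 0.2577] xyaw 28.42
```

View pics/w3.png

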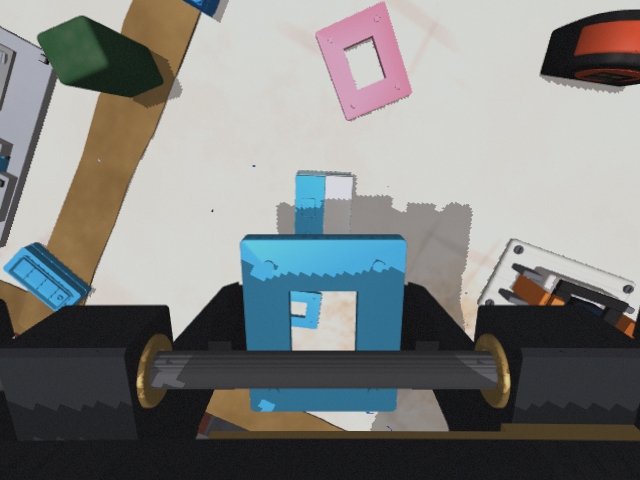

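The bezel is held squarely. Its top-face corners are at about (241,241), (406,241), (400,411) and (250,411). I'll turn these into an offset in the tool frame.

```bash
python3 - <<'E'
from h import *
k=r.get_calibration("wrist");s=r.get_state();q=R.from_quat(s["eef_rot"])
for off in(.038,.041,.044):
    w=pix2world(k,[[241,241],[406,241],[400,411],[250,411],[290,291],[357,291]],s["tool_pos"][2]-off)
    t=q.inv().apply(w-s["tool_pos"])*1000;print(off,t[:,:2].round(1).tolist())
E
```

```text
0.038 [[36.8, -27.6], [36.8, 29.5], [-34.4, 31.7], [-34.4, -28.5], [17.9, -11.1], [18.0, 13.1]]
0.041 [[35.9, -28.4], [35.9, 30.3], [-37.0, 32.5], [-37.1, -29.2], [16.6, -11.4], [16.6, 13.4]]
0.044 [[35.0, -29.1], [35.1, 31.0], [-39.7, 33.2], [-39.8, -30.0], [15.2, -11.7], [15.2, 13.7]]
```

Request:
play_rows(translation=[[-0.014,0.039,0],[-0.014,0.039,0],[-0.014,0.039,0],[-0.014,0.039,0],[-0.014,0.039,0],[-0.013,0.039,-0.002],[0,0,0],[0,0,0],[0,0,0],[0,0,0],[0,0,0],[0,0,0],[0,0,0],[0,0,0],[0,0,0],[0,0,0]], delta_rot=[[0,0,0],[0,0,0],[0,0,0],[0,0,0],[0,0,0],[0,0,0],[0,0,-9],[0,0,-9],[0,0,-9],[0,0,-9],[0,0,-9],[0,0,-9],[0,0,-9],[0,0,-7.2],[0,0,0],[0,0,0]], grip=[0,0,0,0,0,0,0,0,0,0,0,0,0,0,0,0])

```text
clock: 8.7
tool_pos: [0.5165, -0.0934, 0.2602]
eef_rot: [0.653, 0.758, -0.0, -0.0]
contact_force: [-0.6, -0.5, -0.7]
opening: 0.67
finger_force: 45.0
```

Request:
play_rows(translation=[[0,0,0.03],[0,0,0.03],[0,0,0.03],[0,0,0.03],[0,0,0.015],[0,0,0.007],[0,0,0],[0,0,0]], delta_rot=[[0,0,0],[0,0,0],[0,0,0],[0,0,0],[0,0,0],[0,0,0],[0,0,0],[0,0,0]], grip=[0,0,0,0,0,0,0,0])

```text
clock: 9.7
tool_pos: [0.5172, -0.0934, 0.1195]
eef_rot: [0.652, 0.758, 0.0, 0.001]
contact_force: [-0.2, 0.1, -0.3]
opening: 0.669
finger_force: 45.0
```

```bash
python3 - <<'E'
from h import *
im=r.snapshot("wrist");im2=r.snapshot("scene")
cv2.imwrite("pics/w4.png",np.hstack([im[120:480,120:520],cv2.resize(im2[180:280,315:425],(396,360),interpolation=cv2.INTER_CUBIC)]))
plan([.5162,-.0934],.089,98.6);s=r.get_state();print(s["contact_force"])
E
```

```text
tool d [ 0.0002 -0.0009  0.0305] rotvec [ 0.08  0.02 -0.01] t 9.8 p [ 0.5171 -0.0935  0.1195] xyaw 98.59
[ 0.59681652  0.25714863 -0.17472027]
```

View pics/w4.png

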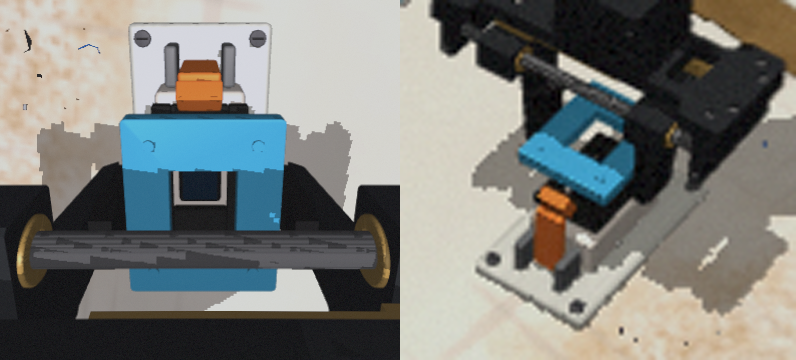

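The bezel is above the head, with the catch at crop column ~199 and the bezel's middle at ~204. I'll refine the sideways offset.

```bash
python3 - <<'E'
from h import *
k=r.get_calibration("wrist");s=r.get_state();q=R.from_quat(s["eef_rot"])
im=cv2.imread("pics/w4.png")[:,:400];hsv=cv2.cvtColor(im,cv2.COLOR_BGR2HSV)
def ty(uv,z): return (q.inv().apply(pix2world(k,np.array(uv)+[120,120],z)-s["tool_pos"])*1000)[:,:2].round(1).tolist()
o=cv2.inRange(hsv,(3,130,90),(20,255,255))
for v in(70,85,100):
    c=np.where(o[v,160:240])[0]+160;print(v,c.min(),c.max(),ty([[c.min(),v],[c.max(),v]],.065))
b=cv2.inRange(hsv,(90,120,70),(110,255,255))
for v in(140,160,200):
    c=np.where(b[v,100:310])[0]+100;g=np.where(np.diff(c)>5)[0];print(v,c.min(),c.max(),[(c[i],c[i+1]) for i in g],ty([[c.min(),v],[c.max(),v]]+[[c[i],v] for i in g]+[[c[i+1],v] for i in g],.0785))
g=im.max(2);print(g[190,165:245].tolist())
E
```

```text
70 180 218 [[51.3, -8.3], [51.3, 6.1]]
85 176 222 [[45.6, -10.0], [45.6, 7.7]]
100 177 221 [[39.7, -9.7], [39.7, 7.4]]
140 121 284 [] [[28.0, -29.2], [28.0, 29.6]]
160 122 283 [] [[20.2, -29.3], [20.2, 29.8]]
200 125 281 [(np.int64(170), np.int64(236))] [[3.9, -29.2], [3.9, 30.0], [3.9, -12.1], [3.9, 12.9]]
[145, 146, 145, 125, 86, 66, 41, 26, 93, 144, 161, 162, 160, 141, 88, 19, 24, 33, 38, 41, 43, 42, 43, 42, 40, 40, 44, 42, 41, 41, 40, 42, 41, 42, 43, 41, 37, 41, 41, 39, 42, 41, 41, 38, 39, 40, 44, 41, 40, 41, 43, 38, 28, 26, 26, 64, 127, 159, 159, 160, 157, 122, 26, 29, 31, 28, 32, 27, 31, 33, 58, 78, 117, 145, 145, 145, 145, 145, 144, 145]
```

Request:
play_rows(translation=[[0.0005,-0.0014,0],[0,0,0],[0,0,0.003],[0,0,0.003],[0,0,0.003],[0,0,0.002],[0,0,0.002],[0,0,0]], delta_rot=[[0,0,0],[0,0,0],[0,0,0],[0,0,0],[0,0,0],[0,0,0],[0,0,0],[0,0,0]], grip=[0,0,0,0,0,0,0,0], squeeze=55)

```text
clock: 10.8
tool_pos: [0.516, -0.0929, 0.1062]
eef_rot: [0.652, 0.758, 0.001, 0.001]
contact_force: [-0.2, -0.3, 6.2]
opening: 0.667
finger_force: 55.0
```

Force is rising on the slopes as expected, so I'll continue.

Request:
play_rows(translation=[[0,0,0.0015],[0,0,0.0015],[0,0,0.0015],[0,0,0.0015],[0,0,0]], delta_rot=[[0,0,0],[0,0,0],[0,0,0],[0,0,0],[0,0,0]], grip=[0,0,0,0,0])

```text
clock: 11.42
tool_pos: [0.5158, -0.0928, 0.0996]
eef_rot: [0.652, 0.758, 0.001, 0.0]
contact_force: [2.6, 0.6, 0.8]
opening: 0.662
finger_force: 55.0
```

Request:
play_rows(translation=[[0,0,0.0015],[0,0,0.0015],[0,0,0.0015],[0,0,0.0015],[0,0,0],[0,0,0]], delta_rot=[[0,0,0],[0,0,0],[0,0,0],[0,0,0],[0,0,0],[0,0,0]], grip=[0,0,0,0,0,0])

```text
clock: 12.18
tool_pos: [0.5148, -0.0931, 0.0939]
eef_rot: [0.652, 0.758, -0.0, -0.0]
contact_force: [-1.2, 1.6, 3.5]
opening: 0.666
finger_force: 55.0
```

Request:
play_rows(translation=[[0,0,0.001],[0,0,0.001],[0,0,0.001],[0,0,0],[0,0,0]], delta_rot=[[0,0,0],[0,0,0],[0,0,0],[0,0,0],[0,0,0]], grip=[0,0,0,0,0])

```text
clock: 12.8
tool_pos: [0.5149, -0.0932, 0.0912]
eef_rot: [0.652, 0.758, -0.0, 0.0]
contact_force: [-3.6, 1.7, 9.3]
opening: 0.664
finger_force: 55.0
```

```bash
python3 - <<'E'
from h import *
im2=r.snapshot("scene");im=r.snapshot("wrist")
cv2.imwrite("pics/w5.png",np.hstack([im[120:480,120:520],cv2.resize(im2[180:280,315:425],(396,360),interpolation=cv2.INTER_CUBIC)]))
for _ in range(3):
    s=r.get_state();print(s["contact_force"].round(2),s["tool_pos"].round(4));r.snapshot("top")
E
```

```text
[-3.23  0.86  9.27] [ 0.5149 -0.0932  0.0912]
[-3.94  1.73  9.87] [ 0.5149 -0.0932  0.0912]
[-3.58  1.54  9.33] [ 0.5149 -0.0932  0.0912]
```

View pics/w5.png

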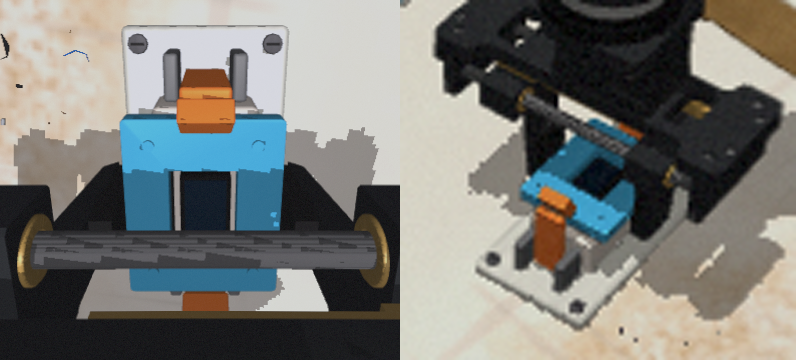

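Both catches have closed over the bezel's ends, and the boss shows centred in the window. I'll press slightly further for margin, then hand in.

Request:
play_rows(translation=[[0,0,0.0007],[0,0,0],[0,0,0],[0,0,0],[0,0,0],[0,0,0]], delta_rot=[[0,0,0],[0,0,0],[0,0,0],[0,0,0],[0,0,0],[0,0,0]], grip=[0,0,0,0,0,0])

```text
clock: 13.8
tool_pos: [0.5149, -0.0932, 0.0906]
eef_rot: [0.652, 0.758, -0.0, 0.0]
contact_force: [-3.2, 0.3, 9.8]
opening: 0.667
finger_force: 55.0
```

```bash
python3 - <<'E'
from h import *
s=r.get_state();print(s["contact_force"].round(2),s["tool_pos"].round(4),s["finger_force"])
if 8<s["contact_force"][2]<25: print(r.finish_job())
E
```

```text
[-3.17  0.31  9.83] [ 0.5149 -0.0932  0.0906] 55.00260874629021
the job is handed in; nothing more can be done
None
```

I handed the job in with the bezel snapped under both catches and still gripped, pressed onto the seat with about 10 N at 13.8 s on the robot's clock; the hand-in gave no verdict.

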